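# Hold the grit pot's cap at its vent position

## Robot

A 6-joint arm with a two-finger parallel gripper is mounted at the origin on the work surface. World frame = base frame: x ahead of the robot, y to its left, z up, the work surface at z = 0. Lengths are in m, angles in degrees, forces in N, time in s.
With the tool pointing down it reaches from about 0.35 to 0.775 m from the base axis. Payload 5.5 kg.
Tool frame: the origin (TCP) lies on the centre line of the jaws, within the pads' length; the fingertips stand manip.tcp_to_tips ahead of it and the grasp point (between the pads) lies 6 mm ahead of it (manip.tcp_to_tips is the distance from the TCP to the fingertips, in m); z points along the fingers, y is the direction in which the jaws open and shut (so a half turn about z gives the same grasp; the last joint's range is limited). The gripper opens to 85 mm and grips with 20 to 120 N. Pads are 22 mm wide; open, the fingers measure 114 mm over their backs; the gripper's body (76 mm by 85 mm) begins 54 mm behind the grasp point. The pads swing forward as they close: fully open they stand 13 mm farther back than shut.
Start: joints at [60.585, 17.945, 2.641, 74.691, 0, 82.002], TCP at [0.21, 0.535, 0.256] pointing down, gripper open.
Joint ranges: [-158.12, 158.12], [-49.38, 96.58], [-58.88, 72.47], [-126.05, 133.96], [-84.25, 85.87], [-180, 180]. Speed limits (degrees/s): [147.25, 147.25, 180, 180, 180, 180].

## Interface

Orientations are given as [roll, pitch, yaw] about the fixed x, y, z axes, in that order (R = Rz(yaw) Ry(pitch) Rx(roll)).
In Python, from station import get_state, grab_frame, sign_off, manip gives the robot as it stands.
- The arm moves only by the tool apply_moves, never from a script. Its argument "targets" is a list that holds one entry, the list of rows, each a list of 7 numbers: the shift along the tool's x, y, z in m, then the turn, a rotation vector about the tool's x, y, z in degrees, then the finger opening in m, from 0 to 0.0854. In form: [[[dx, dy, dz, wx, wy, wz, hand], ...]]. A call has 1 to 10 rows; each row is the pose to reach, as a shift and turn from the pose measured when the call began, along the tool's axes at that moment; what a row does not reach only later rows make up. A row lasts 1/8 s, in which the tool goes at most 62.5 mm and 10.7 degrees, less where a joint would pass 70% of its speed; a pose out of reach is approached as far as the arm can. A call with a gripper value outside its range is refused whole. The fingers move at their own pace and stop on an object; the grip force is fixed at half the most. Time passes only in rows, so rows that repeat a pose let the fingers close. It gives the time, the measured TCP pose, the force and the opening at its end, in the units of the state.
- get_state(): the state, without advancing time (a new reading comes with each control period).
- grab_frame(name): name is "scene" or "top"; returns a dict with "color" (400x640x3 uint8, blue, green, red), "mtx" (3x3 intrinsics, pixels), "extrinsics" (4x4, takes a point from camera to world coordinates). Camera axes: x right, y down, z forward; pixel columns grow to the right and rows downward; lengths in m; the calibration is good to about 2 mm. A picture is of the moment at which its call begins. There is no depth.
- sign_off(): hands the job in, once; it reports no verdict.
The state is a dict: "clock": time; "q": joint angles; "qd": joint speeds; "tau": joint torques, N m; "tcp_pos": TCP position; "tcp_rot": TCP orientation; "contact_force": force on the tool from outside, world axes, zero at the start; "wrist_torque": the same for the moment, N m; "opening": finger opening in m.
Only numpy, scipy, OpenCV 4.12 (cv2) and the standard library are available. Lean on these libraries where they do the work, as an engineer would, in place of code of your own. Each camera call takes 0.05 s, during which the arm holds its last target.

## Task

Pull the parts drawer out to its stop, take out the filler cap with the bar grip and fit it to the grit pot: lower its two lugs through the two slots in the collar until it sits on the bottom, then turn it clockwise (seen from above) half of the way to its lock, so that its bar points at the two brass ridges on the rim, and never let the lock click. A spring would turn the cap back, so finish while still gripping it, seated and still, at that half-way mark. Leave the drawer out at its stop and do not push the other things on the bench about.

Things in the scene. Friction and masses are not known exactly. Their poses are not given: they have to be found in the camera images.
- cabinet_drawer0 (a joint): how far the parts drawer is pulled out of its cabinet, m: 0 shut, 0.150 at its stop; it starts 0 to 20 mm out. It slides with light friction (a few N).
- cabinet_drawer0_handle (a point): middle of the drawer's handle: a round level steel bar 11 mm thick, 120 mm long along its own y, standing 35 mm in front of the drawer's face and 38 mm below the cabinet's top. The drawer pulls out along its own -x, roughly towards the robot.
- cabinet: low wooden cabinet 220 deep (x), 300 wide (y), 109 mm high with this one drawer in its front (-x); a file tray is fixed on the rear half of its top. Origin: centre of its underside. The drawer inside is 175 long and 258 mm wide, its floor 22 mm above the bench, its side walls up to 87 mm, its front up to 96 mm above the bench.
- cap: filler cap, bare aluminium, 58 mm high, about 0.25 kg, upright in the drawer. Origin: centre of its underside, z up. A plug of 62 mm diameter, 22 mm high; two lugs along +x and -x to 41 mm from the axis (10 mm wide, 3 to 11 mm above the underside); on top, in line with the lugs, an upright grip bar 14 mm thick (y), 56 mm long (x), from 22 to 58 mm up. Half a turn makes no difference.
- pot: grit pot, a grey steel pot of 144 mm diameter fixed to the bench, with a bare steel collar of 104 mm diameter on top. Origin: centre of its underside, z up; its x axis runs through the two slots of the collar. Its rim is 105 mm high and only two 2 mm ridges stand above it.
- pot_mouth (a point): centre of the collar's mouth, at rim height; axes as pot. A 68 mm round hole in a 6 mm top plate, with two slots in the plate at +x and -x, 34 degrees wide (about 20 mm), reaching 44 mm from the axis. The cap goes in upright, lugs in the slots (cap x along mouth x, either way round), until it rests on the floor, its underside 20 mm below this point.
- vent_ridge (a point): one of the two brass ridges on the rim, 45 degrees clockwise from a slot; the other is opposite. In the collar the cap turns only clockwise, its lugs under the plate with 3 mm of play in height. From about 9 degrees a sprung ring pushes it back with 0.05 to 0.1 N m. From 60 degrees a lug presses the catch; at 90 it is locked.
- catch (a joint): how far the spring catch under the collar is pressed down, m: 0 free; a lug passing over it on the way to the lock presses it about 2 mm (the click). It must stay free.
- haft_a: a turned wooden knife handle 120 mm long, 28 mm thick, lying behind the pot; bystander, origin under its middle
- haft_b: another such wooden knife handle, left of the pot; bystander, origin under its middle
- plug: a plain round aluminium stopper of 60 mm diameter, 34 mm high, with a small round knob and no lugs, behind the pot; bystander, origin under its middle
- tin: a steel tin of 64 mm diameter, 85 mm high, behind the pot; bystander, origin under its middle
- bar_stock: a dark steel bar 110 x 32 x 32 mm, left of the pot; bystander, origin under its middle
- hammer: a hammer with a wooden handle, 260 mm long, right of the cabinet; bystander, origin under its middle
- brush: a hand brush 200 mm long, lying in front of the cabinet on the right; bystander, origin under its middle
Not all that is in view belongs to the job. What is shaped like the pot but brown or pink is not meant.

How it is judged:
By the outcome, as a careful person would: the job done as asked, in the order asked, and still so for the second after the job is handed in, while the arm keeps its last pose, push and grip.
It also fails if it takes over 58 s, if anything falls off the work surface, if the arm or the gripper's body presses on something with over 40 N, if the wrist force passes 120 N, or if a joint passes its speed limit or range.

## Working session

There is one attempt and no reset: what is moved stays moved. The work goes in short steps, Python scripts to look and compute and a tool call to move; the robot and the scene stay as the last step left them, time stands still between calls to the robot, and variables do not carry over. Pictures are saved under pics/ and viewed, and the job is handed in when it is done.

Besides the shell and the picture viewer there is one more tool, called after ">>>" in YAML: its name, and indented under it one key for each argument. apply_moves: Moves the arm, as the interface text tells. Its arguments: {"type":"object","properties":{"targets":{"type":"array","items":{"type":"array","items":{"type":"array","items":{"type":"number"}}}}},"required":["targets"]}

```bash
mkdir -p pics; ls
python3 - <<'E'
from station import get_state, grab_frame, manip
import cv2,numpy as np
print(get_state()); print([ (k,getattr(manip,k)) for k in dir(manip) if k[0]!='_'])
for n in("scene","top"):
    f=grab_frame(n); cv2.imwrite(f"pics/{n}0.png",f["color"]); print(n,f["mtx"].tolist(),np.round(f["extrinsics"],4).tolist())
E
```

```text
pics
{'clock': 0.0, 'q': array([6.05836950e+01, 1.79918090e+01, 2.57756648e+00, 7.46880285e+01,
       1.17594257e-03, 8.20002227e+01]), 'qd': array([ 0.03201684,  0.06210515,  0.0177707 , -0.0048942 , -0.04407014,
        0.07664719]), 'tau': array([ 7.21230081e-04, -4.80623496e+01,  2.98536962e+01,  1.95081899e-02,
       -2.22862404e-04,  2.69740966e-06]), 'tcp_pos': array([0.20975542, 0.5349023 , 0.25540303]), 'tcp_rot': array([-1.79898888e+02, -1.53974678e-02,  1.58583458e+02]), 'contact_force': array([ 0.03992195, -0.63883302,  0.33010602]), 'wrist_torque': array([-0.05473175,  0.00217937,  0.00192203]), 'opening': 0.08524753855661792}
[('PlanningError', <class 'station.PlanningError'>), ('tcp_to_tips', 0.025)]
scene [[409.7802520163463, 0.0, 325.9364159419941], [0.0, 409.7802520163463, 197.68794248724507], [0.0, 0.0, 1.0]] [[0.4722, 0.7358, -0.4854, 1.1378], [0.8814, -0.3851, 0.2737, -0.3983], [0.0145, -0.557, -0.8304, 1.1911], [0.0, 0.0, 0.0, 1.0]]
top [[474.33271359168043, 0.0, 327.7326378109447], [0.0, 474.33271359168043, 202.43610577871678], [0.0, 0.0, 1.0]] [[-0.0265, -0.9816, 0.1893, 0.2268], [-0.9996, 0.0234, -0.0182, -0.0061], [0.0135, -0.1897, -0.9818, 1.5164], [0.0, 0.0, 0.0, 1.0]]
```

View pics/scene0.png

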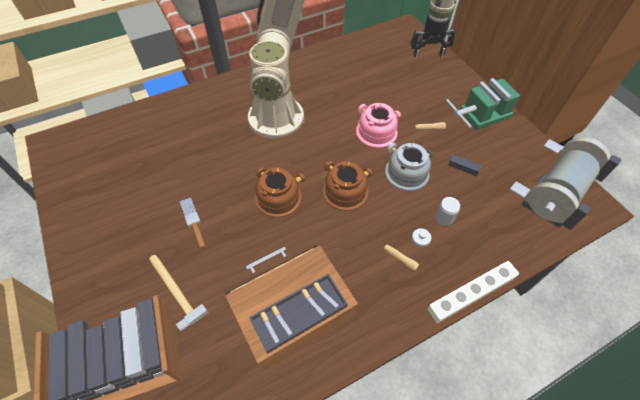

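View pics/top0.png

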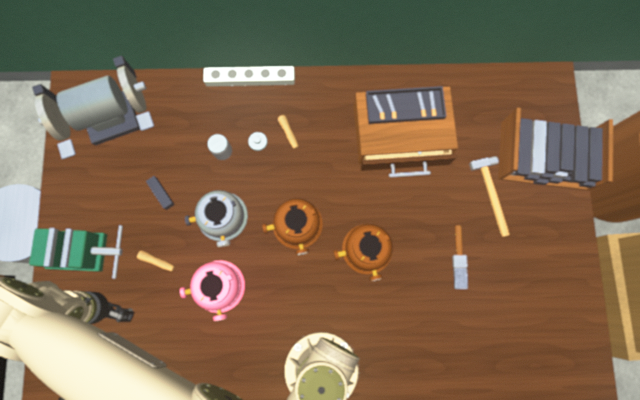

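```bash
cat > h.py <<'E'
from station import get_state, grab_frame, manip
import cv2,numpy as np
def crop(n,c0,r0,w,h,s,out,img=None):
    f=grab_frame(n) if img is None else None
    im=f["color"] if f else img
    c=cv2.resize(im[r0:r0+h,c0:c0+w],None,fx=s,fy=s,interpolation=cv2.INTER_CUBIC)
    for k in range(0,w,10): cv2.line(c,(k*s,0),(k*s,6 if (c0+k)%50 else 14),(0,255,255),1)
    for k in range(0,h,10): cv2.line(c,(0,k*s),(6 if (r0+k)%50 else 14,k*s),(0,255,255),1)
    cv2.imwrite(out,c)
CAL={}
def cal(n):
    if n not in CAL:
        d=np.load("cal.npz"); 
        for k in("scene","top"): CAL[k]=(d[k+"K"],d[k+"E"])
    return CAL[n]
def pt(n,u,v,z):
    K,E=cal(n); d=E[:3,:3]@np.linalg.solve(K,[u,v,1.]); o=E[:3,3]
    return o+d*(z-o[2])/d[2]
def px(n,p):
    K,E=cal(n); q=E[:3,:3].T@(np.asarray(p,float)-E[:3,3]); q=K@q; return q[:2]/q[2]
def tri(a,b):
    A=[];B=[]
    for n,(u,v) in(("scene",a),("top",b)):
        K,E=cal(n); d=E[:3,:3]@np.linalg.solve(K,[u,v,1.]); d/=np.linalg.norm(d)
        P=np.eye(3)-np.outer(d,d);A.append(P);B.append(P@E[:3,3])
    return np.linalg.lstsq(np.vstack(A),np.hstack(B),rcond=None)[0]
E
python3 - <<'E'
from h import *
d={}
for k in("scene","top"):
    f=grab_frame(k); d[k+"K"]=f["mtx"];d[k+"E"]=f["extrinsics"]
np.savez("cal.npz",**d)
a=cv2.imread("pics/scene0.png");b=cv2.imread("pics/top0.png")
crop("",375,130,70,60,10,"pics/a1.png",a)
crop("",180,180,75,70,8,"pics/a2.png",b)
crop("",345,80,120,105,6,"pics/a3.png",b)
crop("",220,240,140,120,5,"pics/a4.png",a)
E
```

```text
(no output)
```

View pics/a1.png

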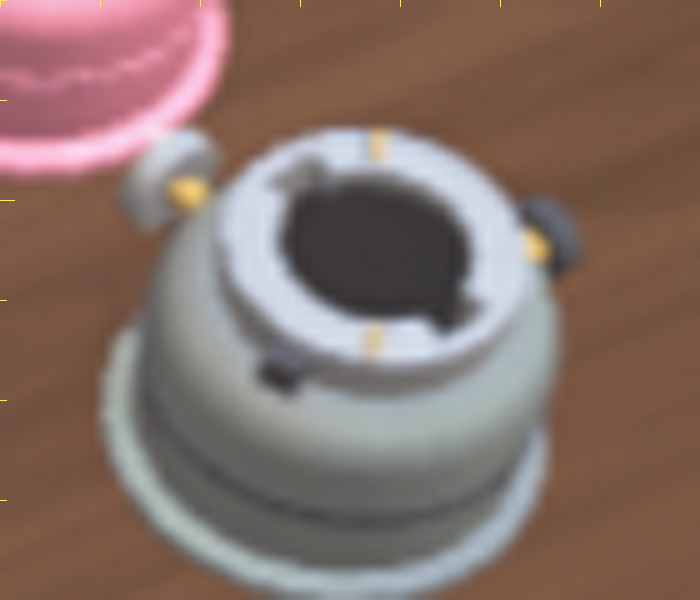

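View pics/a2.png

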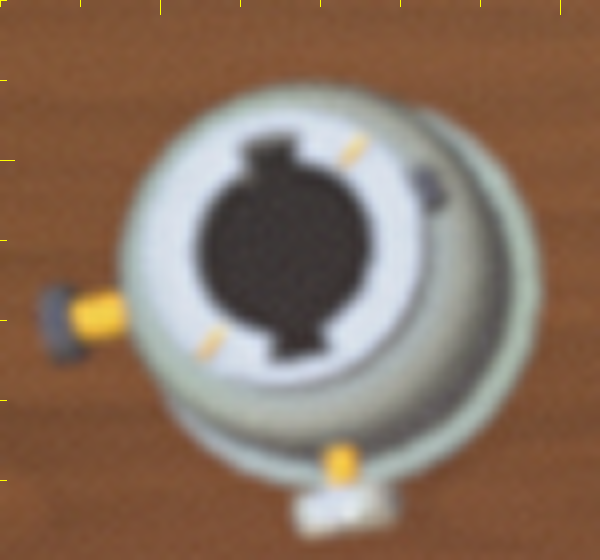

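View pics/a3.png

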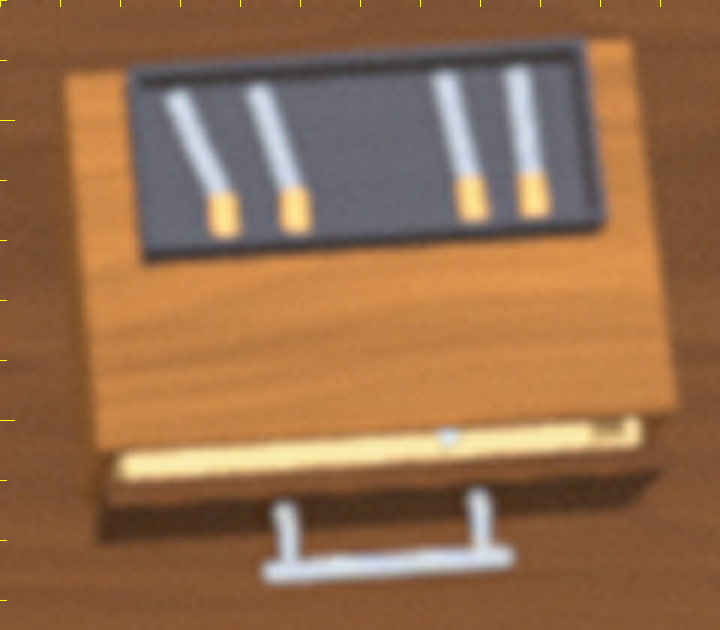

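View pics/a4.png

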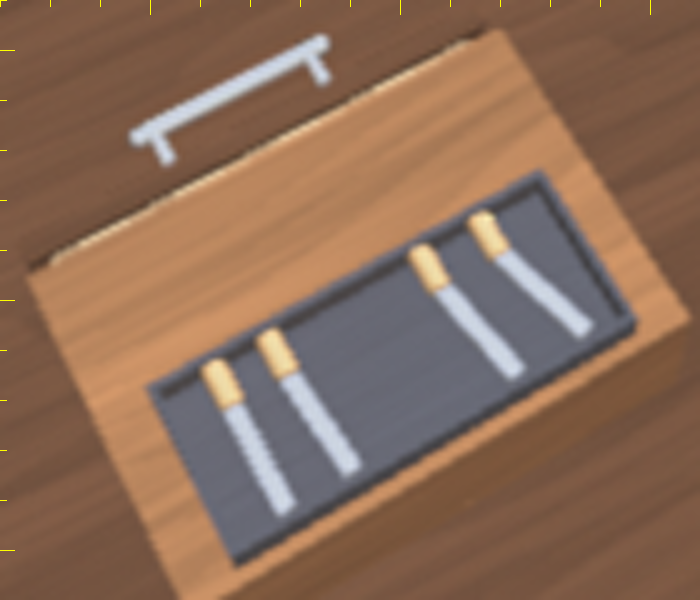

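Run:
```python
from h import *
np.set_printoptions(precision=4,suppress=True)
T=lambda x,y:((180+(x+.5)/8-.5),(180+(y+.5)/8-.5))
S=lambda x,y:((375+(x+.5)/10-.5),(130+(y+.5)/10-.5))
for n,p,z in[("slotA",(270,148),.105),("slotB",(300,348),.105),("rA",(353,150),.107),("rB",(210,343),.107),("hole",(285,247),.105)]: print(n,pt("top",*T(*p),z))
for n,p,z in[("rA",(373,341),.107),("rB",(379,146),.107),("slotA",(460,310),.105),("slotB",(298,177),.105)]: print("s",n,pt("scene",*S(*p),z))
T=lambda x,y:((345+(x+.5)/6-.5),(80+(y+.5)/6-.5))
S=lambda x,y:((220+(x+.5)/5-.5),(240+(y+.5)/5-.5))
for n,p in[("h1",(265,573)),("h2",(511,556))]: print(n,pt("top",*T(*p),.071))
for n,p in[("h1",(140,137)),("h2",(321,43))]: print("s",n,pt("scene",*S(*p),.071))
print("tri",tri(S(140,137),T(511,556)),tri(S(321,43),T(265,573)))
for n,p in[("cabFL",(97,447)),("cabFR",(678,408)),("BL",(65,72)),("BR",(632,38))]: print(n,pt("top",*T(*p),.109))
for n,p in[("cabFR",(30,270)),("cabFL",(500,28))]: print("s",n,pt("scene",*S(*p),.109))
```

```text
slotA [0.5207 0.3135 0.105 ]
slotB [0.4439 0.3009 0.105 ]
rA [0.5187 0.2818 0.107 ]
rB [0.4463 0.334  0.107 ]
hole [0.4825 0.3072 0.105 ]
s rA [0.5167 0.2825 0.107 ]
s rB [0.4456 0.3346 0.107 ]
s slotA [0.5182 0.318  0.105 ]
s slotB [0.443  0.3025 0.105 ]
h1 [ 0.5885 -0.2271  0.071 ]
h2 [ 0.5947 -0.357   0.071 ]
s h1 [ 0.5929 -0.3499  0.071 ]
s h2 [ 0.5865 -0.2296  0.071 ]
tri [ 0.5942 -0.3528  0.0764] [ 0.5876 -0.2283  0.072 ]
cabFL [ 0.6476 -0.1381  0.109 ]
cabFR [ 0.6618 -0.4397  0.109 ]
BL [ 0.8536 -0.1294  0.109 ]
BR [ 0.8667 -0.4312  0.109 ]
s cabFR [ 0.6567 -0.4344  0.109 ]
s cabFL [ 0.6454 -0.1379  0.109 ]
```

```bash
cat >> h.py <<'E'
from scipy.spatial.transform import Rotation as Rn
def rel(p,yaw,roll=180,pitch=0):
    s=get_state(); R0=Rn.from_euler('xyz',s["tcp_rot"],degrees=True); R1=Rn.from_euler('xyz',[roll,pitch,yaw],degrees=True)
    d=R0.inv().apply(np.array(p)-s["tcp_pos"]); w=(R0.inv()*R1).as_rotvec(degrees=True)
    print("rel",np.round(d,4),np.round(w,2)); return d,w
def st():
    s=get_state(); print(round(s["clock"],2),"pos",np.round(s["tcp_pos"],4),"rot",np.round(s["tcp_rot"],2),"F",np.round(s["contact_force"],1),"M",np.round(s["wrist_torque"],2),"op",round(s["opening"],4),"q",np.round(s["q"],1))
E
python3 -c "
from h import *
rel([.5906,-.291,.2],92.8)"
```

```text
rel [-0.6561 -0.6299  0.0564] [-6.000e-02  3.000e-02  6.578e+01]
```

>>> apply_moves:
  targets:
    - [[-0.656,-0.63,0.056,0,0,65.8,0.024],[-0.656,-0.63,0.056,0,0,65.8,0.024],[-0.656,-0.63,0.056,0,0,65.8,0.024],[-0.656,-0.63,0.056,0,0,65.8,0.024],[-0.656,-0.63,0.056,0,0,65.8,0.024],[-0.656,-0.63,0.056,0,0,65.8,0.024],[-0.656,-0.63,0.056,0,0,65.8,0.024],[-0.656,-0.63,0.056,0,0,65.8,0.024],[-0.656,-0.63,0.056,0,0,65.8,0.024],[-0.656,-0.63,0.056,0,0,65.8,0.024]]

```text
clock: 1.45
tcp_pos: [0.4714, -0.0334, 0.2179]
tcp_rot: [180.0, 0.0, 92.8]
contact_force: [0.9, 0.6, 0.4]
opening: 0.0238
```

```bash
python3 -c "
from h import *
st();rel([.5906,-.291,.2],92.8)"
```

```text
1.45 pos [ 0.4714 -0.0334  0.2179] rot [1.800e+02 5.000e-02 9.276e+01] F [0.9 0.6 0.4] M [ 0.03  0.03 -0.  ] op 0.0238 q [-13.8   7.6 -16.1  66.3  -0.   73.5]
rel [-0.263   0.1067  0.0182] [ 0.    0.05 -0.04]
```

>>> apply_moves:
  targets:
    - [[-0.263,0.1067,0.018,0,0,0,0.024],[-0.263,0.1067,0.018,0,0,0,0.024],[-0.263,0.1067,0.018,0,0,0,0.024],[-0.263,0.1067,0.018,0,0,0,0.024],[-0.263,0.1067,0.018,0,0,0,0.024],[-0.263,0.1067,0.018,0,0,0,0.024],[-0.263,0.1067,0.07,0,0,0,0.024],[-0.263,0.1067,0.07,0,0,0,0.024]]

```text
clock: 2.45
tcp_pos: [0.5874, -0.2881, 0.144]
tcp_rot: [-179.5, -0.3, 92.8]
contact_force: [-0.2, 0.7, 0.3]
opening: 0.0239
```

```bash
python3 -c "
from h import *
st();rel([.5906,-.291,.077],92.8)
crop('top',370,140,80,60,8,'pics/b1.png');crop('scene',220,200,110,100,6,'pics/b2.png')"
```

```text
2.45 pos [ 0.5874 -0.2881  0.144 ] rot [-179.55   -0.3    92.8 ] F [-0.2  0.7  0.3] M [ 0.02  0.05 -0.02] op 0.0239 q [-33.1  29.9   4.9  65.5  -0.   54.1]
rel [-0.0034  0.0036  0.0669] [-0.45 -0.3   0.  ]
```

View pics/b1.png

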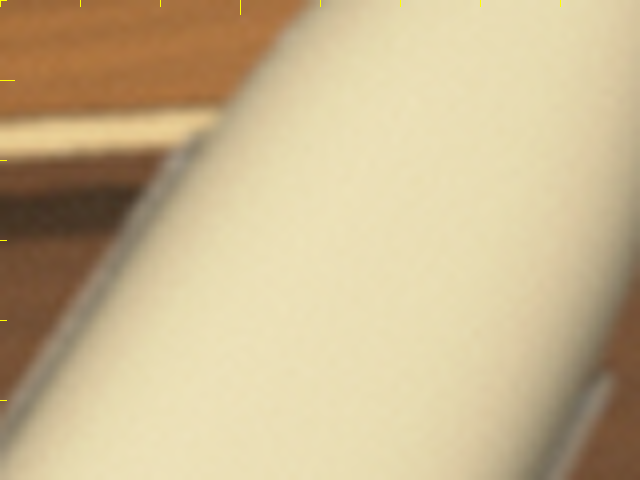

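View pics/b2.png

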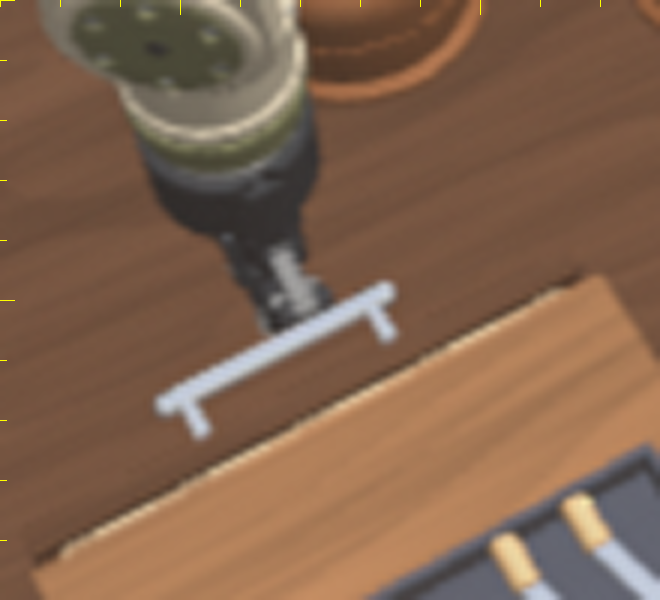

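```bash
python3 -c "
from h import *
print((px('scene',[.5874,-.288,.119])-[220,200])*6,(px('scene',[.5906,-.291,.071])-[220,200])*6)"
```

```text
[266.5487009  296.10942589] [274.16987123 347.33223751]
```

>>> apply_moves:
  targets:
    - [[-0.003,0.0035,0.03,-0.45,-0.3,0,0.024],[-0.003,0.0035,0.05,-0.45,-0.3,0,0.024],[-0.003,0.0035,0.067,-0.45,-0.3,0,0.024],[-0.003,0.0035,0.067,-0.45,-0.3,0,0.024]]

```text
clock: 3.05
tcp_pos: [0.5937, -0.2923, 0.0818]
tcp_rot: [179.6, 0.3, 92.8]
contact_force: [-0.9, 0.3, 0.2]
opening: 0.024
```

```bash
python3 -c "
from h import *
st();rel([.5906,-.291,.077],92.8)
crop('scene',220,200,110,100,6,'pics/b3.png')"
```

```text
3.05 pos [ 0.5937 -0.2923  0.0818] rot [179.64   0.27  92.84] F [-0.9  0.3  0.2] M [0. 0. 0.] op 0.024 q [-33.1  32.5  -0.   57.   -0.   54. ]
rel [ 0.0014 -0.0031  0.0048] [0.36 0.27 0.04]
```

View pics/b3.png

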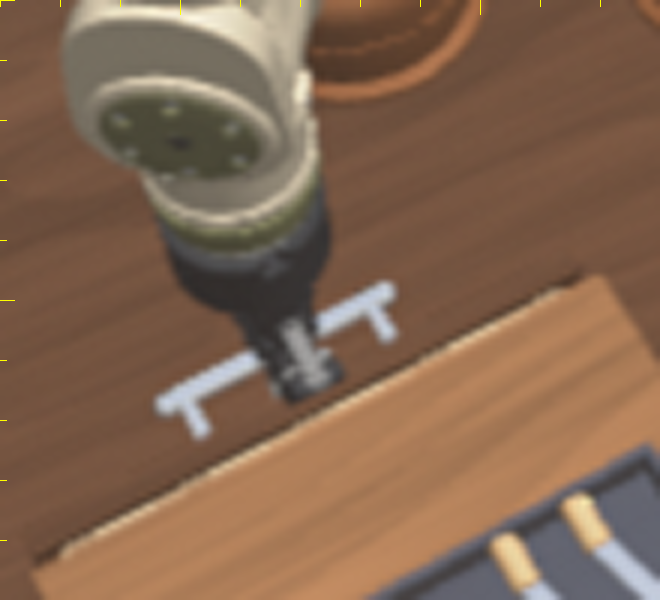

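>>> apply_moves:
  targets:
    - [[0.0014,-0.003,0.005,0.36,0.27,0,0.024],[0.0014,-0.003,0.005,0.36,0.27,0,0.0],[0.0014,-0.003,0.005,0.36,0.27,0,0.0],[0.0014,-0.003,0.005,0.36,0.27,0,0.0],[0.0014,-0.003,0.005,0.36,0.27,0,0.0]]

```text
clock: 3.72
tcp_pos: [0.5915, -0.2917, 0.0786]
tcp_rot: [179.9, 0.1, 92.8]
contact_force: [-1.2, 0.8, 6.1]
opening: 0.0088
```

```bash
python3 -c "
from h import *
st()"
```

```text
3.73 pos [ 0.5915 -0.2917  0.0786] rot [1.7988e+02 1.0000e-01 9.2830e+01] F [-1.2  0.8  6.1] M [ 0.06  0.22 -0.03] op 0.0088 q [-33.2  32.6  -0.3  57.   -0.   54. ]
```

>>> apply_moves:
  targets:
    - [[0,-0.01,0,0,0,0,0.0],[0,-0.025,0,0,0,0,0.0],[0,-0.04,0,0,0,0,0.0],[0,-0.055,0,0,0,0,0.0],[0,-0.07,0,0,0,0,0.0],[0,-0.085,0,0,0,0,0.0],[0,-0.1,0,0,0,0,0.0],[0,-0.112,0,0,0,0,0.0],[0,-0.12,0,0,0,0,0.0],[0,-0.12,0,0,0,0,0.0]]

```text
clock: 4.97
tcp_pos: [0.4702, -0.2975, 0.0786]
tcp_rot: [179.9, 0.1, 92.8]
contact_force: [-1.1, 2.3, 7.6]
opening: 0.0088
```

```bash
python3 -c "
from h import *
st();crop('scene',200,170,160,140,5,'pics/b4.png');crop('top',345,80,120,105,6,'pics/b5.png')"
```

```text
4.97 pos [ 0.4702 -0.2975  0.0786] rot [1.7995e+02 8.0000e-02 9.2790e+01] F [-1.1  2.3  7.6] M [ 0.51  0.19 -0.09] op 0.0088 q [-40.6  22.5 -17.   50.4  -0.   46.6]
```

View pics/b4.png

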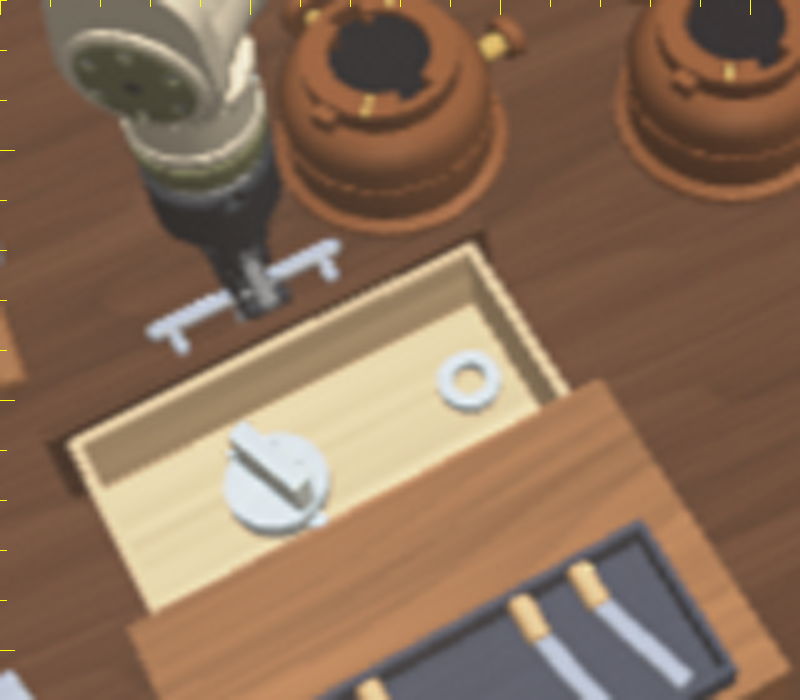

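>>> apply_moves:
  targets:
    - [[0,-0.004,0,0,0,0,0.0],[0,-0.008,0,0,0,0,0.0],[0,-0.011,0,0,0,0,0.0],[0,-0.013,0,0,0,0,0.0]]

```text
clock: 5.58
tcp_pos: [0.4572, -0.2981, 0.0785]
tcp_rot: [179.9, 0.1, 92.8]
contact_force: [1.1, 2.0, 3.8]
opening: 0.0087
```

```bash
python3 -c "
from h import *
st()"
```

```text
5.58 pos [ 0.4572 -0.2981  0.0785] rot [1.7994e+02 8.0000e-02 9.2790e+01] F [1.1 2.  3.8] M [ 0.4  -0.1  -0.05] op 0.0087 q [-41.5  21.5 -18.6  49.8  -0.   45.7]
```

>>> apply_moves:
  targets:
    - [[0,-0.003,0,0,0,0,0.0],[0,-0.006,0,0,0,0,0.0],[0,-0.008,0,0,0,0,0.0]]

```text
clock: 5.95
tcp_pos: [0.4528, -0.2984, 0.0786]
tcp_rot: [179.5, 0.0, 92.9]
contact_force: [17.8, 5.3, -4.8]
opening: 0.0088
```

```bash
python3 -c "
from h import *
st()"
```

```text
5.95 pos [ 0.4528 -0.2984  0.0786] rot [1.7947e+02 3.0000e-02 9.2870e+01] F [17.8  5.3 -4.8] M [ 0.92 -3.27 -0.09] op 0.0088 q [-42.1  20.9 -19.5  49.2   0.4  45.1]
```

>>> apply_moves:
  targets:
    - [[0,0,0,0,0,0,0.0],[0,0,0,0,0,0,0.024],[0,0,0,0,0,0,0.024],[0,0,0,0,0,0,0.024],[0,0,-0.03,0,0,0,0.024],[0,0,-0.08,0,0,0,0.024],[0,0,-0.13,0,0,0,0.024],[0.18,-0.02,-0.13,0,0,0,0.05],[0.18,-0.02,-0.13,0,0,0,0.05],[0.18,-0.02,-0.13,0,0,0,0.05]]

```text
clock: 7.2
tcp_pos: [0.4218, -0.1181, 0.2084]
tcp_rot: [179.5, 0.0, 92.8]
contact_force: [-0.8, 0.5, 0.2]
opening: 0.0498
```

```bash
python3 -c "
from h import *
st();crop('scene',200,200,140,120,5,'pics/c4.png');crop('top',355,120,110,85,7,'pics/c5.png')"
```

```text
7.2 pos [ 0.4218 -0.1181  0.2084] rot [1.7945e+02 4.0000e-02 9.2830e+01] F [-0.8  0.5  0.2] M [ 0.01 -0.01  0.04] op 0.0498 q [-26.3   3.7 -21.9  63.9   0.2  60.9]
```

View pics/c4.png

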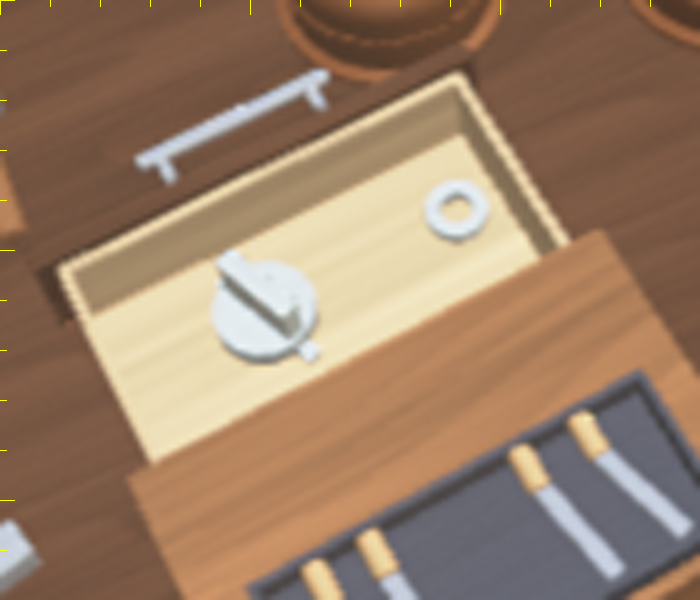

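View pics/c5.png

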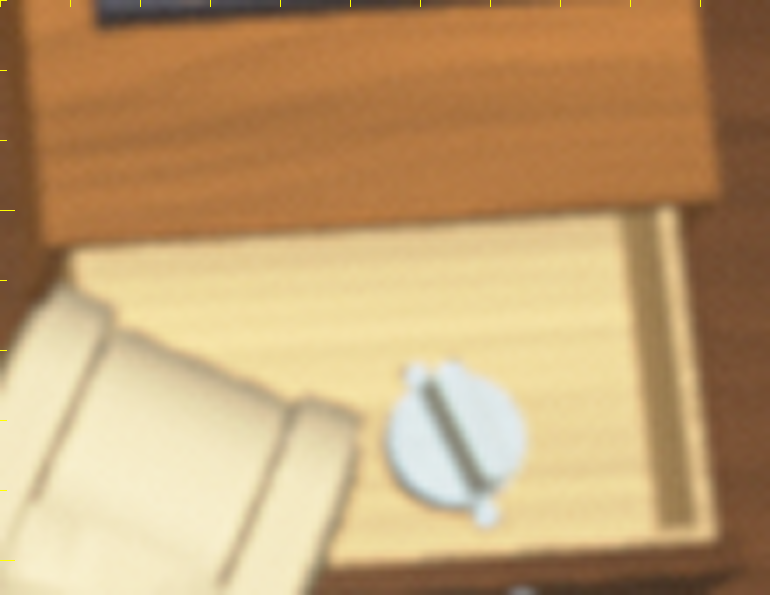

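```bash
python3 -c "
from h import *
crop('scene',233,240,40,36,16,'pics/d4.png');crop('top',403,165,36,36,16,'pics/d5.png')"
```

```text
(no output)
```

View pics/d4.png

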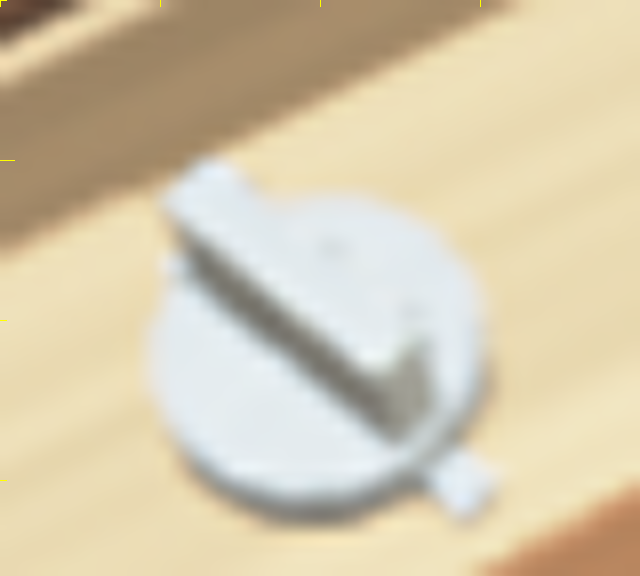

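View pics/d5.png

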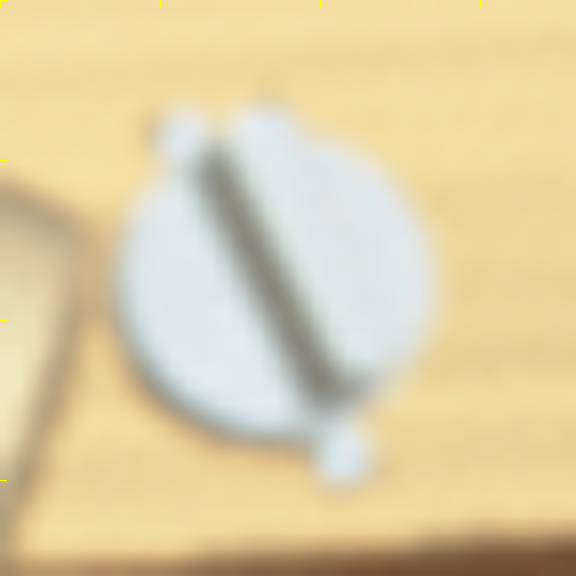

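```bash
cat >> h.py <<'E'
def up(o,s,x,y): return (o[0]+(x+.5)/s-.5,o[1]+(y+.5)/s-.5)
def overlay(n,o,w,h,s,out,x,y,z0,yaw):
    im=grab_frame(n)["color"][o[1]:o[1]+h,o[0]:o[0]+w]; c=cv2.resize(im,None,fx=s,fy=s,interpolation=cv2.INTER_CUBIC)
    a=np.radians(yaw);R=np.array([[np.cos(a),-np.sin(a)],[np.sin(a),np.cos(a)]])
    def pl(P,col):
        q=[]
        for X,Y,Z in P:
            xy=R@[X,Y]+[x,y]; u=px(n,[*xy,z0+Z]); q.append((u-np.array(o)+.5)*s-.5)
        cv2.polylines(c,[np.int32(np.round(q))],True,col,1)
    t=np.linspace(0,2*np.pi,60)
    pl([(.031*np.cos(k),.031*np.sin(k),.022) for k in t],(0,0,255))
    pl([(.028,.007,.058),(-.028,.007,.058),(-.028,-.007,.058),(.028,-.007,.058)],(255,0,0))
    for sg in(1,-1): pl([(sg*.041,.005,.011),(sg*.028,.005,.011),(sg*.028,-.005,.011),(sg*.041,-.005,.011)],(0,160,0))
    cv2.imwrite(out,c)
E
python3 -c "
from h import *
T=lambda x,y:up((403,165),16,x,y)
S=lambda x,y:up((233,240),16,x,y)
print(pt('top',*T(278,283),.044),pt('scene',*S(318,350),.044))
a=pt('top',*T(175,115),.033);b=pt('top',*T(347,485),.033);d=a-b
print(a,b,(a+b)/2,np.linalg.norm(d),np.degrees(np.arctan2(d[1],d[0])))
print(pt('scene',*S(477,503),.033))
c=(pt('top',*T(278,283),.044)+pt('scene',*S(318,350),.044))/2
y=np.degrees(np.arctan2(d[1],d[0]))
overlay('top',(403,165),36,36,16,'pics/e5.png',c[0],c[1],.022,y)
overlay('scene',(233,240),40,36,16,'pics/e4.png',c[0],c[1],.022,y)
"
```

```text
[ 0.56944543 -0.32975021  0.044     ] [ 0.56938712 -0.32881668  0.044     ]
[ 0.60732002 -0.31350911  0.033     ] [ 0.53018907 -0.34338686  0.033     ] [ 0.56875454 -0.32844799  0.033     ] 0.08271555903836969 21.174571936628784
[ 0.60727817 -0.31371328  0.033     ]
```

View pics/e4.png

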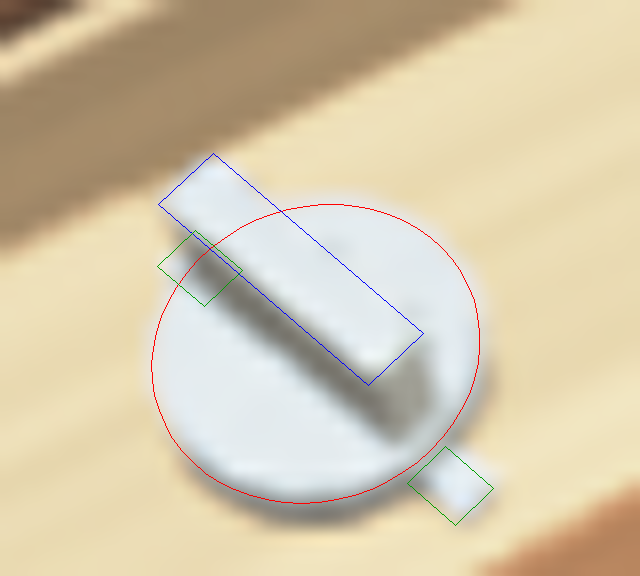

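View pics/e5.png

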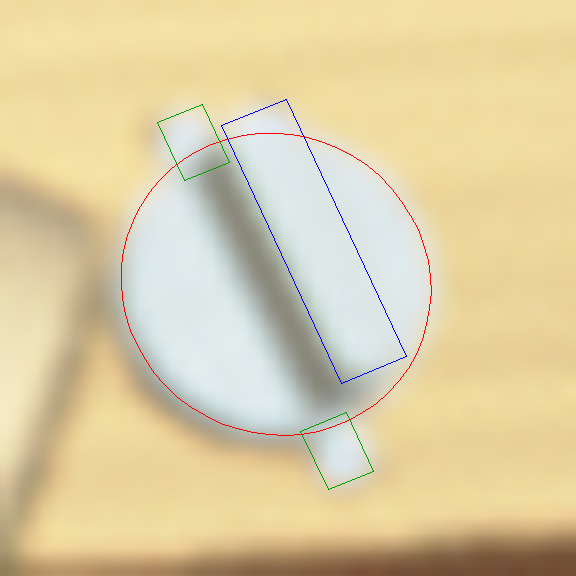

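```bash
python3 -c "
from h import *
rel([.5693,-.3290,.17],201.2);rel([.5693,-.3290,.075],201.2)"
```

```text
rel [-0.2155  0.1353  0.0402] [   0.31    0.6  -108.35]
rel [-0.2154  0.1344  0.1352] [   0.31    0.6  -108.35]
```

>>> apply_moves:
  targets:
    - [[-0.2155,0.1353,0.04,0.3,0.6,-108.3,0.05],[-0.2155,0.1353,0.04,0.3,0.6,-108.3,0.05],[-0.2155,0.1353,0.04,0.3,0.6,-108.3,0.05],[-0.2155,0.1353,0.04,0.3,0.6,-108.3,0.05],[-0.2155,0.1353,0.04,0.3,0.6,-108.3,0.05],[-0.2155,0.1353,0.04,0.3,0.6,-108.3,0.05],[-0.2155,0.1353,0.04,0.3,0.6,-108.3,0.05],[-0.2155,0.1353,0.04,0.3,0.6,-108.3,0.05],[-0.2155,0.1353,0.04,0.3,0.6,-108.3,0.05],[-0.2155,0.1353,0.04,0.3,0.6,-108.3,0.05]]

```text
clock: 8.75
tcp_pos: [0.5689, -0.3311, 0.1693]
tcp_rot: [180.0, -0.0, -159.5]
contact_force: [0.4, 0.6, -0.1]
opening: 0.0494
```

```bash
python3 -c "
from h import *
st();rel([.5693,-.3290,.17],201.2);rel([.5693,-.3290,.12],201.2)"
```

```text
8.75 pos [ 0.5689 -0.3311  0.1693] rot [ 1.7997e+02 -1.0000e-02 -1.5949e+02] F [ 0.4  0.6 -0.1] M [ 0.01 -0.03  0.01] op 0.0494 q [-37.2  29.2   7.3  68.2   0.  -57.7]
rel [-0.0011  0.0019 -0.0007] [ 0.03 -0.01 -0.69]
rel [-0.0012  0.0018  0.0493] [ 0.03 -0.01 -0.69]
```

>>> apply_moves:
  targets:
    - [[-0.0012,0.0018,0.02,0,0,-0.7,0.045],[-0.0012,0.0018,0.045,0,0,-0.7,0.045],[-0.0012,0.0018,0.065,0,0,-0.7,0.045],[-0.0012,0.0018,0.083,0,0,-0.7,0.045],[-0.0012,0.0018,0.09,0,0,-0.7,0.045],[-0.0012,0.0018,0.0935,0,0,-0.7,0.045],[-0.0012,0.0018,0.0935,0,0,-0.7,0.045]]

```text
clock: 9.62
tcp_pos: [0.5696, -0.3293, 0.0762]
tcp_rot: [-180.0, 0.0, -158.8]
contact_force: [0.4, 0.6, 0.4]
opening: 0.0452
```

```bash
python3 -c "
from h import *
st();rel([.5693,-.3290,.075],201.2);crop('scene',220,220,70,65,9,'pics/f4.png')"
```

```text
9.62 pos [ 0.5696 -0.3293  0.0762] rot [-180.     0.  -158.8] F [0.4 0.6 0.4] M [-0.01  0.05  0.04] op 0.0452 q [-37.   32.7  -0.5  56.8   0.  -58.2]
rel [0.0001 0.0004 0.0012] [-0.  0.  0.]
```

View pics/f4.png

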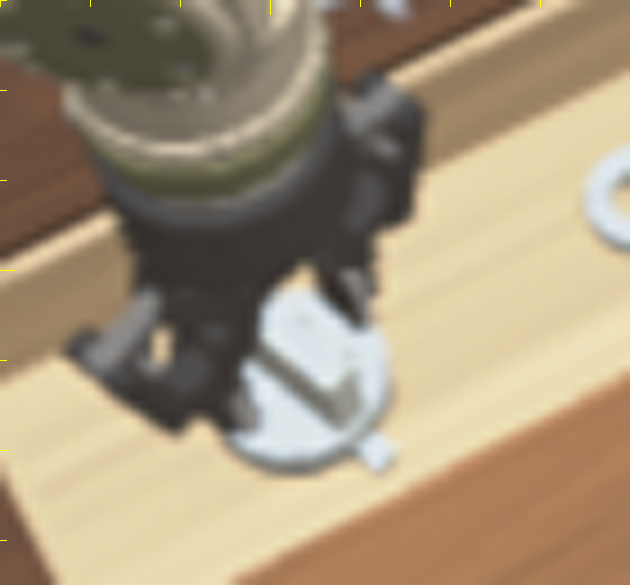

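Jaws straddle the bar (crop ≈ (300,370)). Close.

>>> apply_moves:
  targets:
    - [[0,0.0004,0.001,0,0,0,0.0],[0,0.0004,0.001,0,0,0,0.0],[0,0.0004,0.001,0,0,0,0.0],[0,0.0004,0.001,0,0,0,0.0],[0,0.0004,0.001,0,0,0,0.0],[0,0.0004,0.001,0,0,0,0.0]]

```text
clock: 10.42
tcp_pos: [0.57, -0.3291, 0.0762]
tcp_rot: [-179.9, 0.1, -158.8]
contact_force: [-1.1, 2.3, 5.3]
opening: 0.0129
```

```bash
python3 -c "
from h import *
st()"
```

```text
10.43 pos [ 0.57   -0.3291  0.0762] rot [-1.7992e+02  6.0000e-02 -1.5878e+02] F [-1.1  2.3  5.3] M [ 0.09  0.12 -0.02] op 0.0129 q [-37.   32.6  -0.6  56.7   0.  -58.2]
```

>>> apply_moves:
  targets:
    - [[0,0,-0.02,0,0,0,0.0],[0,0,-0.05,0,0,0,0.0],[0,0,-0.09,0,0,0,0.0],[0,0,-0.13,0,0,0,0.0],[0,0,-0.17,0,0,0,0.0],[0,0,-0.17,0,0,0,0.0]]

```text
clock: 11.18
tcp_pos: [0.5709, -0.3299, 0.2494]
tcp_rot: [-179.6, 0.2, -158.8]
contact_force: [0.2, 0.7, -2.5]
opening: 0.0132
```

```bash
python3 -c "
from h import *
st();rel([.4825,.3075,.245],189);
f=grab_frame('scene')['color'];cv2.imwrite('pics/g.png',f)"
```

```text
11.18 pos [ 0.5709 -0.3299  0.2494] rot [-179.64    0.23 -158.79] F [ 0.2  0.7 -2.5] M [-0.01 -0.05  0.04] op 0.0132 q [-37.   27.5  15.8  77.9   0.  -58.2]
rel [-0.1482  0.6262  0.001 ] [-0.34  0.27 12.21]
```

View pics/g.png

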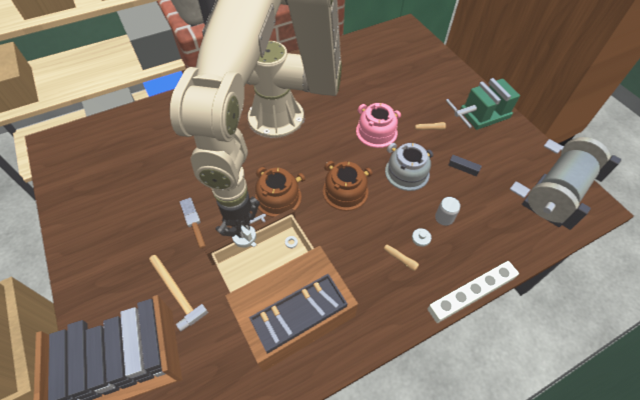

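>>> apply_moves:
  targets:
    - [[-0.01,0.042,0,-0.3,0.25,1,0.0],[-0.022,0.092,0,-0.3,0.25,2,0.0],[-0.034,0.145,0,-0.3,0.25,4,0.0],[-0.047,0.2,0,-0.3,0.25,6,0.0],[-0.06,0.255,0,-0.3,0.25,8,0.0],[-0.073,0.31,0,-0.3,0.25,9,0.0],[-0.086,0.365,0,-0.3,0.25,10,0.0],[-0.1,0.42,0,-0.3,0.25,11,0.0],[-0.112,0.475,0,-0.3,0.25,12,0.0],[-0.125,0.53,0,-0.3,0.25,12.2,0.0]]

```text
clock: 12.48
tcp_pos: [0.4931, 0.2114, 0.2428]
tcp_rot: [179.9, -0.4, -171.0]
contact_force: [1.4, -0.5, -1.9]
opening: 0.013
```

```bash
python3 -c "
from h import *
st();rel([.4825,.3075,.215],189)"
```

```text
12.47 pos [0.4931 0.2114 0.2428] rot [ 179.9    -0.36 -171.01] F [ 1.4 -0.5 -1.9] M [-0.03 -0.08  0.  ] op 0.013 q [14.6 14.2 -4.3 71.8  0.1  5.6]
rel [-0.0047  0.0965  0.0279] [ 0.1  -0.36 -0.01]
```

>>> apply_moves:
  targets:
    - [[-0.002,0.04,0.01,0,-0.36,0,0.0],[-0.0035,0.07,0.02,0,-0.36,0,0.0],[-0.0047,0.0965,0.028,0,-0.36,0,0.0],[-0.0047,0.0965,0.028,0,-0.36,0,0.0],[-0.0047,0.0965,0.028,0,-0.36,0,0.0]]

```text
clock: 13.1
tcp_pos: [0.4817, 0.3068, 0.2133]
tcp_rot: [180.0, -0.2, -171.0]
contact_force: [0.6, -0.3, -1.9]
opening: 0.0131
```

```bash
python3 -c "
from h import *
st();rel([.4825,.3075,.215],189)
s=get_state();o=Rn.from_euler('xyz',s['tcp_rot'],degrees=True)
x,y,z=s['tcp_pos'];yaw=s['tcp_rot'][2]
overlay('scene',(370,105),80,80,9,'pics/h4.png',x,y,z-.0542,yaw);crop('top',160,170,100,80,7,'pics/h5.png')"
```

```text
13.1 pos [0.4817 0.3068 0.2133] rot [ 1.7997e+02 -1.7000e-01 -1.7100e+02] F [ 0.6 -0.3 -1.9] M [-0.05 -0.01  0.  ] op 0.0131 q [24.4 18.5 -2.6 69.   0.1 15.4]
rel [-0.0009  0.0006 -0.0017] [ 0.03 -0.17  0.  ]
```

View pics/h4.png

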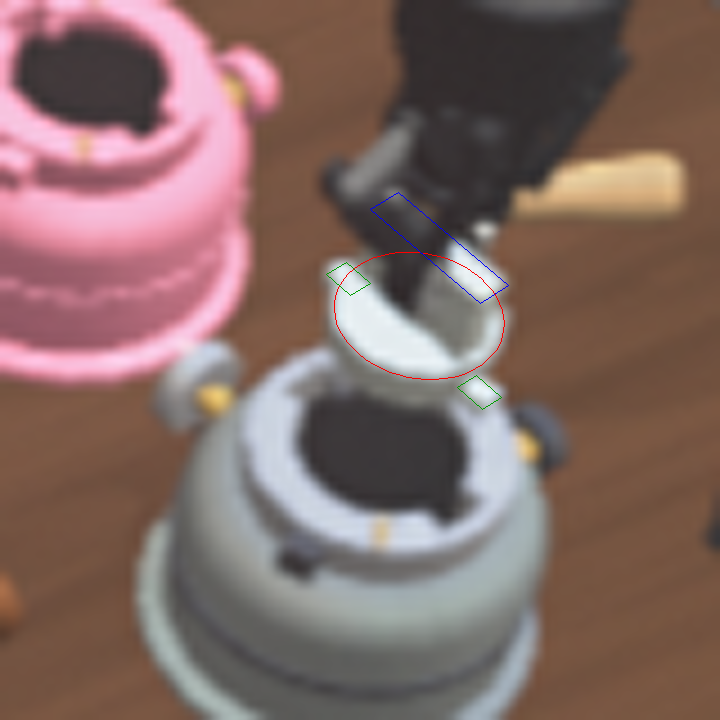

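View pics/h5.png

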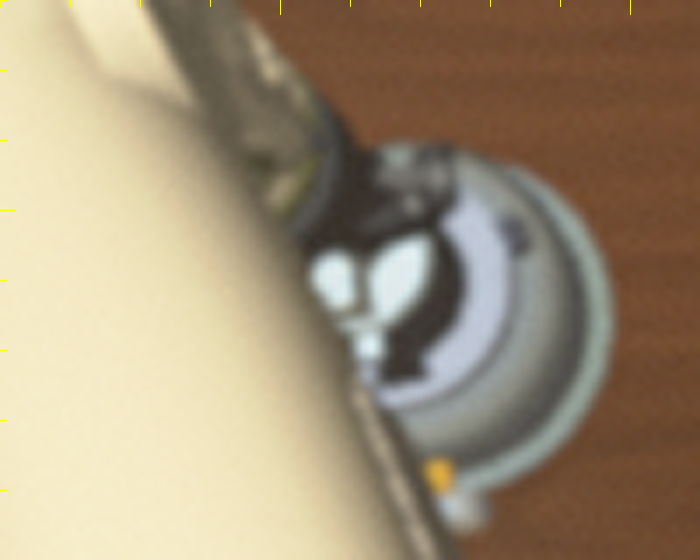

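```bash
python3 -c "
from h import *
rel([.482,.3078,.165],189)"
```

```text
rel [0.0002 0.0012 0.0494] [ 0.07 -0.06 -0.07]
```

>>> apply_moves:
  targets:
    - [[-0.0004,0.001,0.012,0,0,0,0.0],[-0.0004,0.001,0.025,0,0,0,0.0],[-0.0004,0.001,0.038,0,0,0,0.0],[-0.0004,0.001,0.048,0,0,0,0.0],[-0.0004,0.001,0.048,0,0,0,0.0]]

```text
clock: 13.82
tcp_pos: [0.4819, 0.3073, 0.1651]
tcp_rot: [180.0, -0.2, -171.1]
contact_force: [0.3, 0.5, -2.7]
opening: 0.0129
```

```bash
python3 -c "
from h import *
st();rel([.482,.3078,.139],189)
s=get_state();x,y,z=s['tcp_pos'];yaw=s['tcp_rot'][2]
overlay('scene',(375,115),66,66,10,'pics/i4.png',x,y,z-.0542,yaw);crop('top',180,180,75,70,8,'pics/i5.png')"
```

```text
13.82 pos [0.4819 0.3073 0.1651] rot [ 179.97   -0.19 -171.07] F [ 0.3  0.5 -2.7] M [ 0.01 -0.02 -0.03] op 0.0129 q [24.4 20.1 -7.4 62.7  0.1 15.5]
rel [-0.0003  0.0005  0.0261] [ 0.03 -0.19 -0.07]
```

View pics/i4.png

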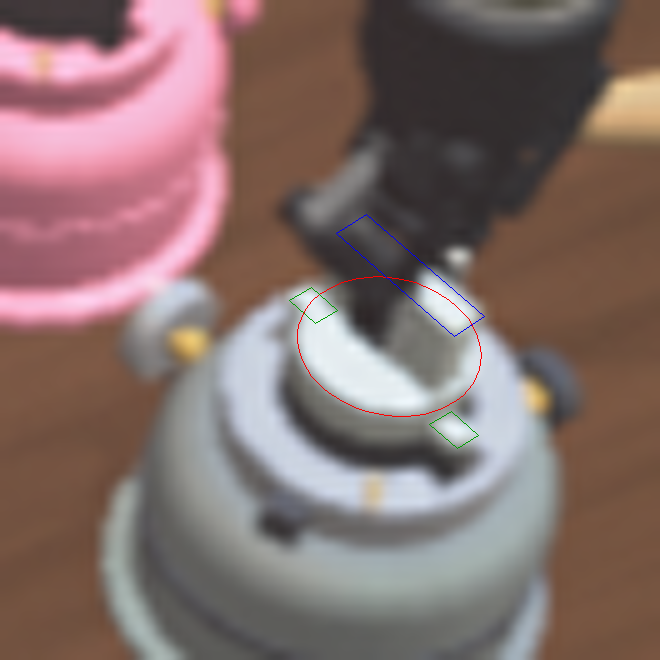

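View pics/i5.png

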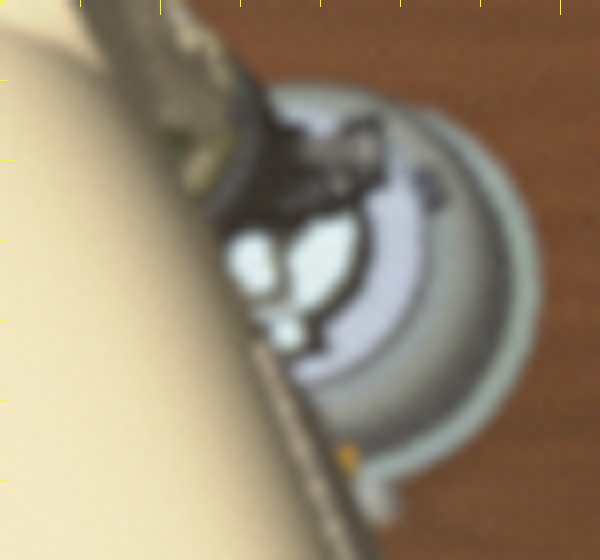

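>>> apply_moves:
  targets:
    - [[-0.0003,0.0005,0.004,0,-0.2,0,0.0],[-0.0003,0.0005,0.008,0,-0.2,0,0.0],[-0.0003,0.0005,0.012,0,-0.2,0,0.0],[-0.0003,0.0005,0.015,0,-0.2,0,0.0],[-0.0003,0.0005,0.018,0,-0.2,0,0.0],[-0.0003,0.0005,0.021,0,-0.2,0,0.0],[-0.0003,0.0005,0.0235,0,-0.2,0,0.0]]

```text
clock: 14.8
tcp_pos: [0.4829, 0.3083, 0.1427]
tcp_rot: [179.9, 0.1, -171.1]
contact_force: [0.1, 0.6, -2.4]
opening: 0.0128
```

```bash
python3 -c "
from h import *
st();rel([.482,.3078,.139],189)"
```

```text
14.8 pos [0.4829 0.3083 0.1427] rot [ 1.7994e+02  1.4000e-01 -1.7106e+02] F [ 0.1  0.6 -2.4] M [ 0.   -0.02  0.02] op 0.0128 q [24.5 20.9 -9.5 59.5  0.  15.6]
rel [ 0.0009 -0.0003  0.0037] [ 0.06  0.14 -0.06]
```

>>> apply_moves:
  targets:
    - [[0.0006,-0.0002,0.002,0,0.1,0,0.0],[0.0006,-0.0002,0.0035,0,0.1,0,0.0],[0.0006,-0.0002,0.005,0,0.1,0,0.0],[0.0006,-0.0002,0.005,0,0.1,0,0.0]]

```text
clock: 15.3
tcp_pos: [0.4822, 0.3081, 0.1393]
tcp_rot: [179.9, 0.1, -171.1]
contact_force: [-3.7, -1.1, 7.9]
opening: 0.0132
```

```bash
python3 -c "
from h import *
st()
s=get_state();x,y,z=s['tcp_pos'];yaw=s['tcp_rot'][2]
overlay('scene',(375,115),66,66,10,'pics/j4.png',x,y,z-.0542,yaw)"
```

```text
15.3 pos [0.4822 0.3081 0.1393] rot [ 1.7992e+02  9.0000e-02 -1.7105e+02] F [-3.7 -1.1  7.9] M [-0.4  0.8 -0.1] op 0.0132 q [24.5 21.  -9.9 59.   0.  15.6]
```

View pics/j4.png

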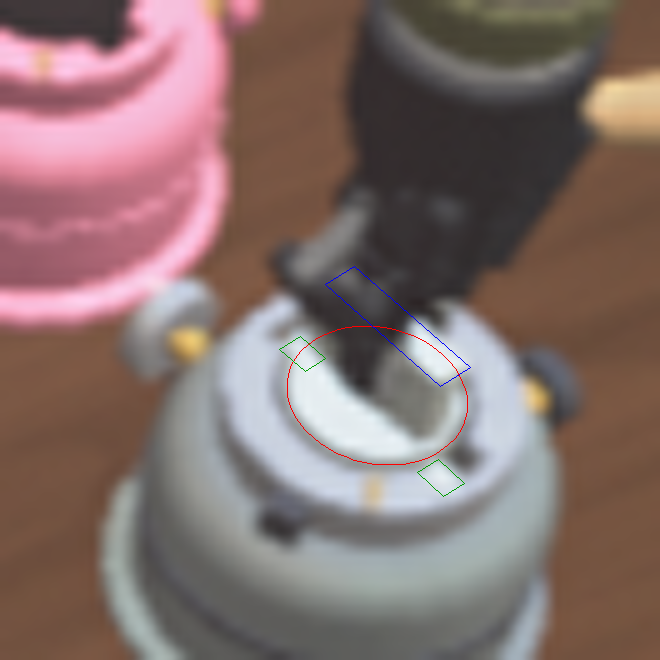

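>>> apply_moves:
  targets:
    - [[0,0,0.0005,0,0,5,0.0],[0,0,0.0005,0,0,10,0.0],[0,0,0.0005,0,0,15,0.0],[0,0,0.0005,0,0,20,0.0],[0,0,0.0005,0,0,20,0.0]]

```text
clock: 15.98
tcp_pos: [0.4825, 0.3076, 0.1392]
tcp_rot: [179.9, 0.1, 169.0]
contact_force: [0.3, -2.2, 2.4]
opening: 0.013
```

```bash
python3 -c "
from h import *
st()
crop('scene',375,115,66,66,10,'pics/k4.png')"
```

```text
15.97 pos [0.4825 0.3076 0.1392] rot [1.7993e+02 1.2000e-01 1.6898e+02] F [ 0.3 -2.2  2.4] M [-0.69  0.13  0.03] op 0.013 q [24.5 21.  -9.9 59.  -0.  35.5]
```

View pics/k4.png

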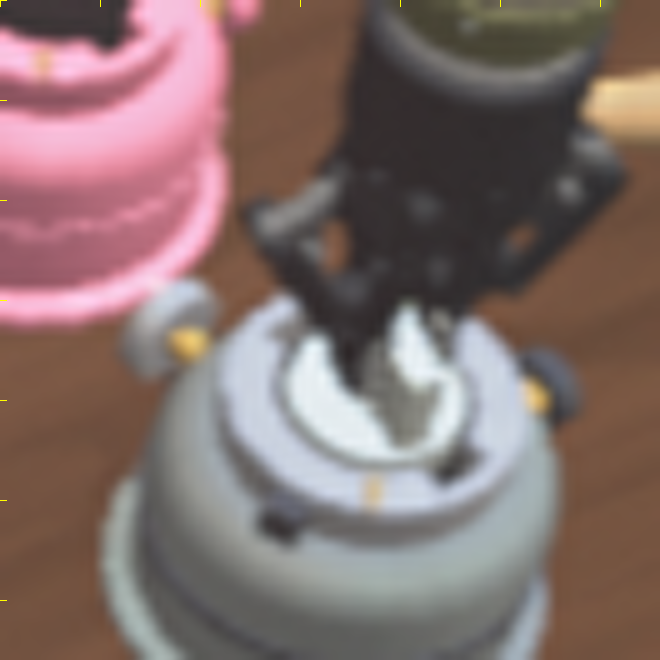

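>>> apply_moves:
  targets:
    - [[0,0,0.0008,0,0,5,0.0],[0,0,0.0008,0,0,10,0.0],[0,0,0.0008,0,0,15,0.0],[0,0,0.0008,0,0,20,0.0],[0,0,0.0008,0,0,23,0.0],[0,0,0.0008,0,0,25,0.0],[0,0,0.0008,0,0,25,0.0],[0,0,0.0008,0,0,25,0.0]]

```text
clock: 17.02
tcp_pos: [0.4824, 0.3071, 0.1392]
tcp_rot: [179.9, 0.1, 144.1]
contact_force: [-1.0, -4.3, 5.5]
opening: 0.0133
```

```bash
python3 -c "
from h import *
st()
s=get_state();x,y,z=s['tcp_pos'];yaw=s['tcp_rot'][2]
crop('scene',385,130,50,45,14,'pics/l4.png');crop('top',180,180,75,70,8,'pics/l5.png')
overlay('scene',(385,130),50,45,14,'pics/l6.png',x,y,z-.0542,yaw)"
```

```text
17.02 pos [0.4824 0.3071 0.1392] rot [1.7992e+02 1.2000e-01 1.4410e+02] F [-1.  -4.3  5.5] M [-0.89  0.58  0.08] op 0.0133 q [24.5 20.9 -9.9 59.  -0.1 60.4]
```

View pics/l4.png

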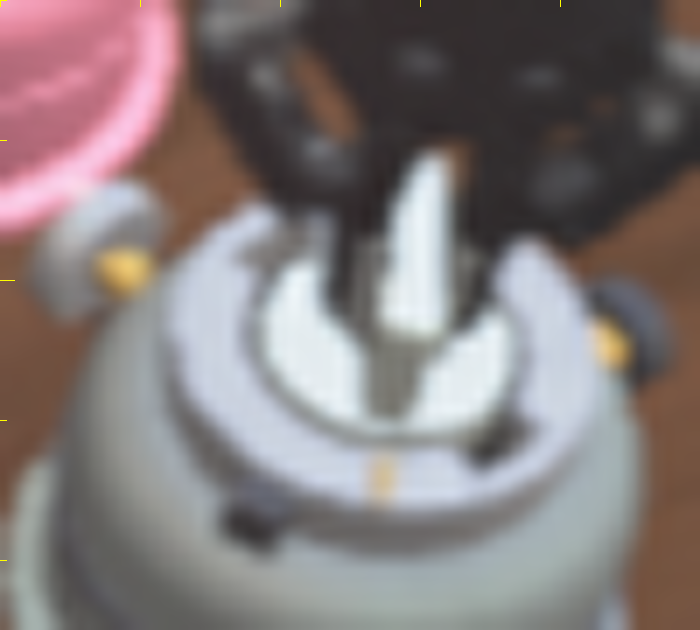

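View pics/l6.png

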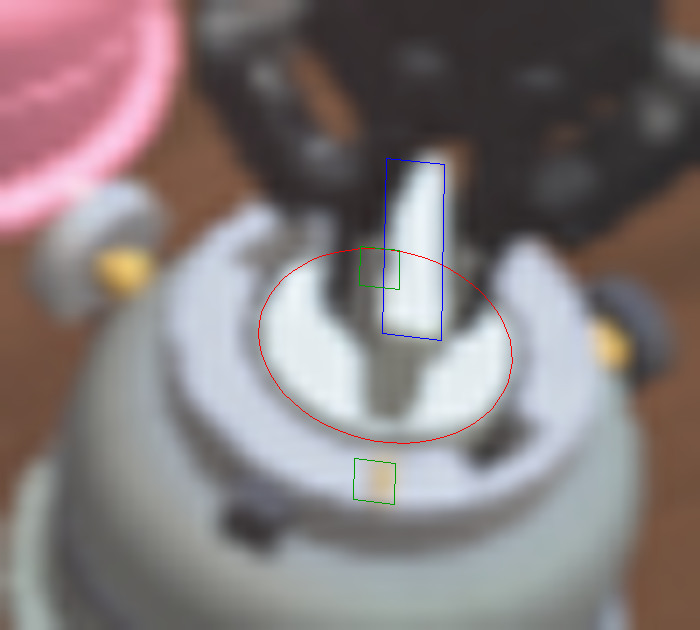

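View pics/l5.png

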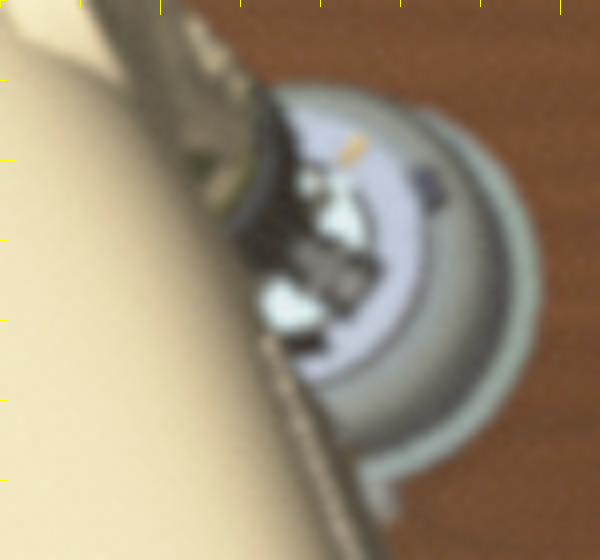

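```bash
python3 -c "
from h import *
for c in((.4824,.3071),(.482,.3078)):
  for yaw in(-34,-36,-38):
    a=np.radians(yaw);d=np.array([np.cos(a),np.sin(a)])
    n=np.array([-d[1],d[0]])
    g=lambda r,t,z:np.round((px('scene',[*(np.array(c)+r*d+t*n),z])-[385,130]+.5)*14-.5)
    print(c,yaw,'ridge',g(.0445,0,.107),'barbottom',g(.028,-.007,.107),g(.028,.007,.107),'bartop',g(.028,-.007,.143),g(.028,.007,.143), 'far ridge',g(-.0445,0,.107))
"
```

```text
(0.4824, 0.3071) -34 ridge [388. 485.] barbottom [358. 430.] [415. 435.] bartop [386. 334.] [445. 339.] far ridge [382. 208.]
(0.4824, 0.3071) -36 ridge [381. 485.] barbottom [354. 429.] [411. 435.] bartop [381. 333.] [441. 340.] far ridge [388. 209.]
(0.4824, 0.3071) -38 ridge [375. 484.] barbottom [350. 428.] [407. 436.] bartop [377. 332.] [436. 340.] far ridge [394. 210.]
(0.482, 0.3078) -34 ridge [389. 483.] barbottom [359. 428.] [417. 433.] bartop [387. 332.] [446. 337.] far ridge [383. 206.]
(0.482, 0.3078) -36 ridge [383. 483.] barbottom [355. 427.] [413. 433.] bartop [383. 331.] [442. 338.] far ridge [390. 207.]
(0.482, 0.3078) -38 ridge [376. 482.] barbottom [351. 425.] [409. 434.] bartop [379. 330.] [438. 338.] far ridge [396. 207.]
```

>>> apply_moves:
  targets:
    - [[0,0,0.0006,0,0,0,0.0],[0,0,0.0006,0,0,0,0.0],[0,0,0.0006,0,0,0,0.0]]

```text
clock: 17.55
tcp_pos: [0.4824, 0.3071, 0.1393]
tcp_rot: [179.9, 0.1, 144.2]
contact_force: [-2.0, -3.3, 6.2]
opening: 0.013
```

```bash
python3 -c "
from h import *
st();print(np.round(get_state()['qd'],2))
cv2.imwrite('pics/m.png',grab_frame('scene')['color']);crop('scene',200,200,140,120,5,'pics/m4.png')"
```

```text
17.55 pos [0.4824 0.3071 0.1393] rot [1.7990e+02 1.4000e-01 1.4416e+02] F [-2.  -3.3  6.2] M [-0.64  0.63  0.07] op 0.013 q [ 24.5  20.9 -10.   58.9  -0.1  60.3]
[ 0.04 -0.06 -0.    0.08  0.05  0.06]
```

View pics/m.png

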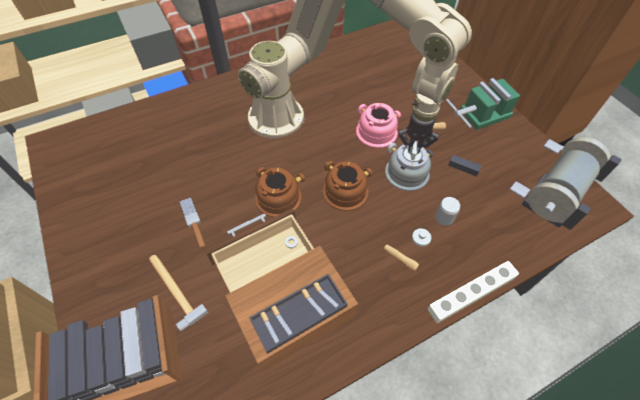

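View pics/m4.png

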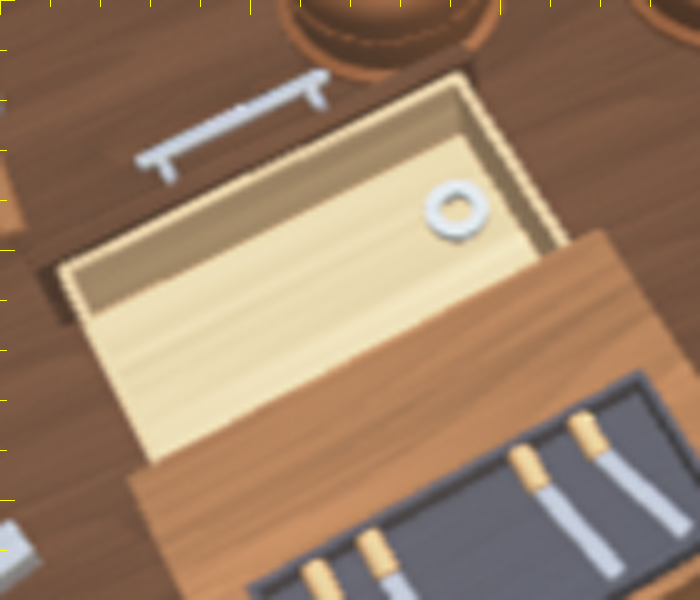

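```bash
python3 -c "
from h import *
a=pt('scene',*up((200,200),5,140,160),.071);b=pt('scene',*up((200,200),5,324,77),.071);print((a+b)/2)
a=pt('scene',*up((220,240),5,140,137),.071);b=pt('scene',*up((220,240),5,321,43),.071);print((a+b)/2)"
```

```text
[ 0.45195045 -0.29713424  0.071     ]
[ 0.58969013 -0.28972536  0.071     ]
```

```bash
python3 -c "
from station import sign_off
print(sign_off())"
```

```text
the job is handed in; nothing more can be done
None
```

I pulled the drawer out to its stop, took out the cap by its bar, lowered it through the slots of the grey pot's collar, turned it 45° clockwise and handed in still gripping it. The clock read about 17.6 s.

**Last checks**
- **Seated:** the tool stopped at the height worked out for a seated cap (0.139 m) and still pressed down with about 6 N.
- **Angle:** the tool reads 144.2°, which puts the bar at −35.8°. I measured the ridges at −36.0°, trusting the pictures to 1–2°. In the close crop the bar stood about half a pixel (1 mm) sideways of where the tool pose put it, with no visible turn.
- **Stillness:** all joint speeds read below 0.1°/s.
- **Drawer:** it met its stop with 18 N of resistance. In the last picture the handle is still where I let go of it, at x = 0.452 m.
- **Bystanders:** they look unmoved compared with the first picture. One wooden handle is partly hidden behind the arm.

**Not directly checked:** the catch cannot be read. I take it that the lock did not click, because the turn stopped about 15° short of where the catch begins.

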